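# Third hand at the drilling jig

## Task

First press the drilling jig's raised guide arm down by its orange pad until it snaps and stays down by itself. Then lay the red tube flat in the jig's channel and push it endways under the arm against the yellow sprung stop until the red pointer stands in the green band, never bottoming the stop, and finish while still holding it there with that steady push, so that I can drill it. Leave the jar, the tin and the tape measure where they are.

Things in the scene. Friction and masses are not known exactly. Their poses are not given: they have to be found in the camera images.
- jig: Drilling jig fixed to the bench: pale flat plate 360 x 130 x 12 mm. Origin: centre of its underside, on the bench top. Its x axis is the push direction, along the channel to the end stop; y across it, to the side of the orange pad; z up. A grey spring housing stands on it from x = 115 to 175 mm, 56 mm wide, top 52 mm above the bench.
- channel (a point): Middle of the floor of the jig's open channel where the tube lies; axes as the jig's; at (-60, 0, 12) mm in the jig's frame. The channel is 46 mm wide, along the jig's x, between two low black kerbs (8 mm high above the plate, 8 mm thick) from x = -180 to +55 mm in the jig's frame.
- guide_hinge (a point): Hinge of the drill-guide arm, axis along the jig's x; at (40, -55, 66) mm in the jig's frame. Its cheeks reach 78 mm above the bench. The arm (30 mm wide along x, its pad 44 mm) lies across the channel at the jig's x = 40 mm; down, its bush clears the tube's top by about 8 mm.
- guide (a joint): Drill-guide arm, angle in rad: 0 = raised, as it starts (sprung up), 0.45 = fully down and level. Pressed at its pad it takes at most about 8 N, goes over centre at 0.33, then snaps down and stays by itself (about 4 N upwards at the pad would lift it again).
- guide_pad (a point): Centre of the upper face of the orange pad (44 x 40 mm, 16 mm thick) at the guide arm's free end, to be pressed. In the jig's frame it moves in an arc about the hinge from (40, 68, 134) mm raised to (40, 85, 74) mm fully down (140 mm out from the hinge and 8 mm above the arm's centre line).
- stop (a joint): Travel of the sprung end stop in m: 0 = at rest, grows as it is pushed along the jig's +x, 0.030 = bottomed. It resists with 2 N plus 0.6 N per mm. A red cross bar carried by the stop moves over the white scale on top of the housing: it is inside the green band from 0.008 to 0.018, in the middle at 0.013.
- stop_face (a point): Centre of the face of the yellow stop plate (44 mm wide, from 14 to 56 mm above the bench) that the tube's end is pressed on; in the jig's frame at (70 mm + travel, 0, 30 mm). It faces the jig's -x.
- tube_mid (a point): Centre of the red square steel tube, 180 mm long (its x axis) by 36 x 36 mm, with black plugs flush in both ends, about 0.3 kg, loose, lying on the bench at the start. Either end may go to the stop. When the tube lies on the jig plate this point is 30 mm above the bench; pressed to the middle of the green band it is at x = -7 mm in the jig's frame, below and behind the guide arm.
- jar: Bystander: glass jar, green lid, 68 mm wide, 85 mm high; origin at the centre of its underside.
- tin: Bystander: tin, 66 mm wide, 95 mm high; origin at the centre of its underside.
- tape: Bystander: yellow tape measure, 66 x 36 x 62 mm; origin at the centre of its underside.

How it is judged:
By the outcome, as a careful person would: the job done as asked, in the order asked, and still so for the second after the job is handed in, while the arm keeps its last pose, push and grip.
It also fails if it takes over 59 s, if anything falls off the work surface, if the arm or the gripper's body presses on something with over 40 N, if the wrist force passes 120 N, or if a joint passes its speed limit or range.

## Robot

A 6-joint arm with a two-finger parallel gripper is mounted at the origin on the work surface. World frame = base frame: x ahead of the robot, y to its left, z up, the work surface at z = 0. Lengths are in mm, angles in rad, forces in N, time in s.
With the tool pointing down it reaches from about 375 to 975 mm from the base axis. Payload 3.8 kg.
Tool frame: the origin (TCP) lies at the very end of the fingers, on their centre line; the grasp point (between the pads) lies 19 mm behind it; z points along the fingers, y is the line along which they close (so a half turn about z gives the same grasp; the last joint's range is limited). The gripper opens to 85 mm and grips with 20 to 120 N. Pads are 22 mm wide; open, the fingers measure 114 mm over their backs; the gripper's body (76 mm by 85 mm) begins 54 mm behind the grasp point. The pads swing forward as they close: fully open they stand 13 mm farther back than shut.
Start: joints at [-1.341, 0.264, 1.604, -0, 1.274, -0.037], TCP at [177.956, -651.114, 203.08] pointing down, gripper open.
Joint ranges: [-2.63, 2.63], [-0.94, 2.18], [0.31, 2.57], [-1.31, 4.45], [0, 2.66], [-2.55, 2.55]. Speed limits (rad/s): [2.57, 2.57, 3.14, 3.14, 3.14, 3.14].

## Interface

Orientations are given as a rotation vector (axis times angle).
In Python, from cell import get_obs, capture, sign_off gives the robot as it stands. The module is installed in compiled form; this text tells all that it offers.
- The arm moves only by the shell command python3 -m handwheel 'ROWS' [FORCE]. ROWS is JSON, a list of rows, each a list of 3 entries, a list of its own where there are three numbers: the shift along the tool's x, y, z in m, then the turn, a rotation vector about the tool's x, y, z in degrees, then the closure, from -1 (fully open) to 1 (shut), so that 0 is half open. In form: [[[dx, dy, dz], [wx, wy, wz], hand], ...]. A call has exactly 10 rows; each row is the pose to reach, as a shift and turn from the pose commanded when the call began, along the tool's axes at that moment; what a row does not reach only later rows make up. A row lasts 1/10 s, in which the tool goes at most 50 mm and 8.59 degrees, less where a joint would pass 70% of its speed; a pose out of reach is approached as far as the arm can. A call with a gripper value outside its range is refused whole. The fingers move at their own pace and stop on an object; FORCE is the grip in N (left out, the last holds). Time passes only in rows, so rows that repeat a pose let the fingers close, or fill a call up. It gives the time, the measured TCP pose, the force, the opening and the grip force at its end, in the units of the state.
- get_obs(): the state, without advancing time (a new reading comes with each control period).
- capture(name): name is "scene" or "top" or "wrist"; returns a dict with "color" (420x560x3 uint8, red, green, blue), "fx", "fy", "cx", "cy" (pixels), "origin" and "attitude" of the camera in the world. Camera axes: x right, y up, looking along -z (the intrinsics and any distortion apply to the point x, -y, -z); pixel columns grow to the right and rows downward; lengths in mm; the calibration is good to about 2 mm. A picture is of the moment at which its call begins. There is no depth.
- sign_off(): hands the job in; it is judged then, once.
The state is a dict: "time": time; "qpos": joint angles; "joint_velocities": joint speeds; "joint_torque": joint torques, N m; "tcp_pos": TCP position; "tool_rot": TCP orientation; "wrist_force": force on the tool from outside, world axes, zero at the start; "ft_torque": the same for the moment, N m; "grip_width": finger opening in mm; "gripper_force": force on a finger pad.
Only numpy, scipy, OpenCV 4.12 (cv2) and the standard library are available. Lean on these libraries where they do the work, as an engineer would, in place of code of your own. Each camera call takes 0.05 s, during which the arm holds its last target. There are 200 camera calls.

## Working session

There is one attempt and no reset: what is moved stays moved. The work goes in short steps, Python scripts to look and compute and a shell command to move; the robot and the scene stay as the last step left them, time stands still between calls to the robot, and variables do not carry over. Pictures are saved under pics/ and viewed, at most 10 in all, crops included, and the job is handed in when it is done.

```bash
mkdir -p pics
python3 - <<'E'
from cell import *
import cv2,pickle
o=get_obs();print(o)
for n in("scene","top"):
    c=capture(n);print(n,{k:c[k] for k in c if k!="color"})
    cv2.imwrite(f"pics/{n}0.png",c["color"][:,:,::-1]);pickle.dump(c,open(f"{n}0.pkl","wb"))
E
```

```text
{'time': 0.0, 'qpos': array([-1.34088242e+00,  2.64762988e-01,  1.60540551e+00, -4.52125119e-06,
        1.27369337e+00, -3.68939583e-02]), 'joint_velocities': array([ 9.86299688e-04, -9.49713376e-04,  5.40080519e-04, -9.89248204e-05,
        4.75887654e-04, -8.71484947e-04]), 'joint_torque': array([ 3.91789390e-04, -5.15114093e+01, -3.67311323e+01, -1.03819687e-04,
        1.28514413e-02,  1.36162335e-07]), 'tcp_pos': array([ 177.7822501 , -650.32827905,  201.73845967]), 'tool_rot': array([-3.11144077e+00, -4.17560526e-01,  3.49978501e-04]), 'wrist_force': array([-0.07046022,  0.60787919, -0.23583833]), 'ft_torque': array([-0.0179266 ,  0.03192107,  0.02747343]), 'gripper_force': 0.0, 'grip_width': 85.63747752546952}
scene {'fx': 515.6118354125405, 'fy': 515.6118354125405, 'cx': 279.9002255331261, 'cy': 210.8445324576598, 'origin': array([1391.16557007,  516.24370465, 1154.15923691]), 'attitude': array([0.4337366 , 0.72022873, 1.9961637 ])}
top {'fx': 455.99472927856937, 'fy': 455.99472927856937, 'cx': 274.70755334278147, 'cy': 213.69846980635938, 'origin': array([ 473.92306176,   70.79405839, 1306.96004975]), 'attitude': array([ 0.11923386, -0.085419  , -1.58560304])}
```

View pics/top0.png

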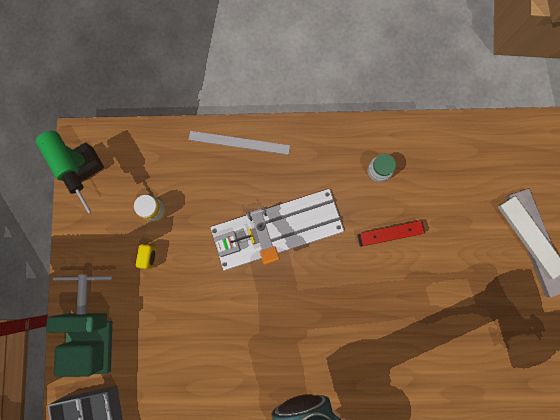

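View pics/scene0.png

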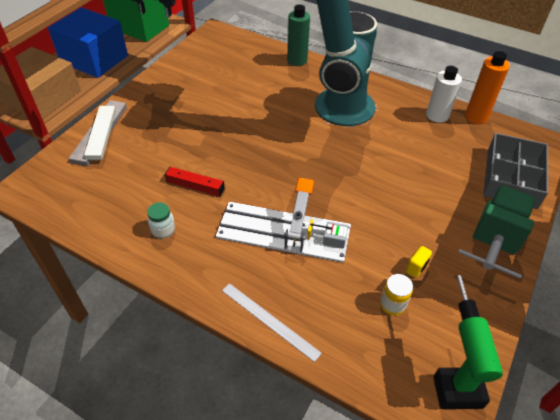

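The top view shows the jig at about (277,230), its push direction toward image left (world +y), and the orange pad at (269,255) on the robot side. The red tube is at (392,233), the jar at (381,167), the tin at (148,207) and the tape at (145,256).

```bash
cat > h.py <<'E'
import numpy as np,cv2,pickle
from scipy.spatial.transform import Rotation as R
def ray(c,u,v):
    d=np.array([(u-c["cx"])/c["fx"],-(v-c["cy"])/c["fy"],-1.0]);return R.from_rotvec(c["attitude"]).apply(d)
def plane(c,u,v,z):
    d=ray(c,u,v);o=c["origin"];return o+d*(z-o[2])/d[2]
def proj(c,p):
    q=R.from_rotvec(c["attitude"]).inv().apply(np.array(p)-c["origin"]);return np.array([c["cx"]-c["fx"]*q[0]/q[2],c["cy"]+c["fy"]*q[1]/q[2]])
def two(c1,p1,c2,p2):
    d1,d2=ray(c1,*p1),ray(c2,*p2);A=np.c_[d1,-d2];s=np.linalg.lstsq(A,c2["origin"]-c1["origin"],rcond=None)[0]
    a=c1["origin"]+d1*s[0];b=c2["origin"]+d2*s[1];return (a+b)/2,np.linalg.norm(a-b)
def hsv(c,lo,hi):return cv2.inRange(cv2.cvtColor(c["color"],cv2.COLOR_RGB2HSV),np.array(lo),np.array(hi))
def blob(m,roi):
    x0,y0,x1,y1=roi;k=np.zeros_like(m);k[y0:y1,x0:x1]=m[y0:y1,x0:x1]
    return k
E
python3 - <<'E'
from h import *
T=pickle.load(open("top0.pkl","rb"));S=pickle.load(open("scene0.pkl","rb"))
def rect(c,m,z,close=9):
    m=cv2.morphologyEx(m,cv2.MORPH_CLOSE,np.ones((close,close)))
    ct=max(cv2.findContours(m,0,1)[0],key=cv2.contourArea)
    W=np.array([plane(c,*p,z)[:2] for p in ct[:,0]],np.float32)
    return cv2.minAreaRect(W)
for n,c,rj,rt in(("top",T,(200,180,350,280),(350,210,435,255)),("scene",S,(205,195,360,265),(155,160,230,200))):
    w=blob(hsv(c,(0,0,140),(180,50,255)),rj);print(n,"plate",rect(c,w,12,21))
    r=blob(hsv(c,(0,150,60),(6,255,255))|hsv(c,(174,150,60),(180,255,255)),rt);print(" tube",rect(c,r,36,5))
    p=blob(hsv(c,(8,180,150),(16,255,255)),(255,245,285,270) if n=="top" else (290,172,320,198))
    m=cv2.moments(p,True);print(" pad px",m["m10"]/m["m00"],m["m01"]/m["m00"],m["m00"])
big=[cv2.resize(T["color"][150:280,190:440],None,fx=3.2,fy=3.2,interpolation=2)]
cv2.imwrite("pics/topc.png",big[0][:,:,::-1])
cv2.imwrite("pics/scenec.png",cv2.resize(S["color"][160:270,155:360],None,fx=3.9,fy=3.9,interpolation=2)[:,:,::-1])
E
```

```text
top plate ((601.3731689453125, 93.73991394042969), (134.66561889648438, 359.6670837402344), 16.957887649536133)
 tube ((580.2893676757812, -228.20199584960938), (36.0593147277832, 174.77899169921875), 10.5397310256958)
 pad px 269.2241379310345 255.54310344827587 232.0
scene plate ((567.4501953125, 80.92799377441406), (210.93821716308594, 360.7328186035156), 17.054641723632812)
 tube ((596.48046875, -221.38926696777344), (62.159637451171875, 184.77273559570312), 10.671469688415527)
 pad px 304.73047858942067 183.41561712846348 397.0
```

View pics/topc.png

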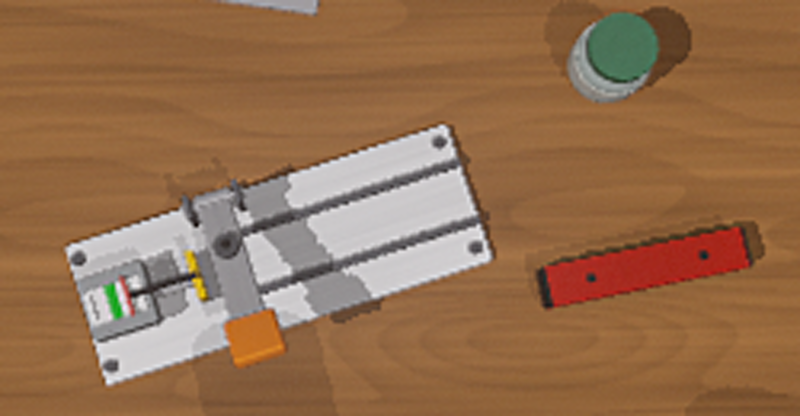

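View pics/scenec.png

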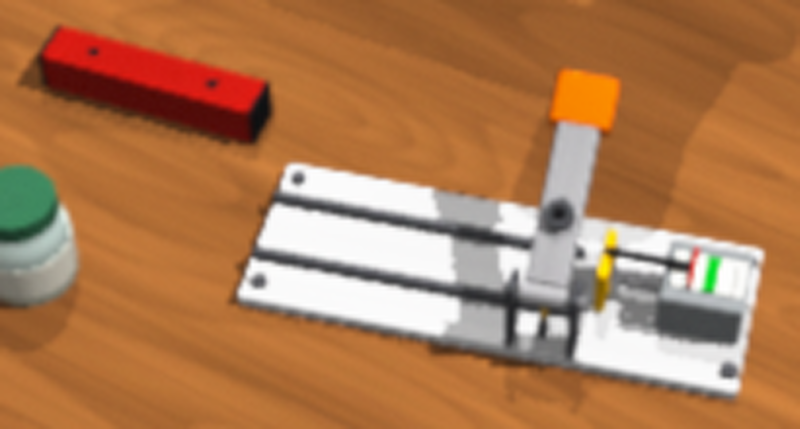

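The crops show the plate with its four corner screws at about (79,257), (440,141), (476,247) and (111,365) in the top crop. The housing is at the left end, so push is to image left, and the tube's top face is clearly visible. In the scene crop the screws are at (298,178), (259,281), (728,370) and one hidden.

Run:
```python
from h import *
T=pickle.load(open("top0.pkl","rb"));S=pickle.load(open("scene0.pkl","rb"))
t=lambda x,y:(x/3.2+190,y/3.2+150); s=lambda x,y:(x/3.9+155,y/3.9+160)
# plate corners, top view, z=12: rear-far, rear-near(robot side), front-near, front-far
C=np.array([plane(T,*t(*p),12) for p in((450,125),(493,260),(107,383),(67,246))])
print(C.round(1),C.mean(0),[np.linalg.norm(C[i]-C[i-1]).round(1) for i in range(4)])
K=np.array([plane(T,*t(*p),12) for p in((440,141),(476,247),(111,365),(79,257))])
print("screws",K.mean(0)); d=(K[2]+K[3]-K[0]-K[1]);print(np.degrees(np.arctan2(d[1],d[0])))
d=(C[2]+C[3]-C[0]-C[1]);print(np.degrees(np.arctan2(d[1],d[0])))
# two-view checks
for a,b in(((440,141),(259,281)),((476,247),(298,178)),((79,257),(728,370))):print("2v screw",two(T,t(*a),S,s(*b)))
P=two(T,(269.2,255.5),S,(304.7,183.4));print("pad 2v",P)
o=C.mean(0);a=np.arctan2(d[1],d[0]);x=np.array([np.cos(a),np.sin(a)]);y=np.array([-x[1],x[0]])
print("pad in jig",(P[0]-o)[:2]@x,(P[0]-o)[:2]@y,"expect 40 68")
# tube far/near top corners two views: right end of tube in top=left end in scene
for a,b in(((742,226),(63,28)),((752,262),(45,58)),((548,306),(252,112)),((540,268),(268,82))):print("tube",two(T,t(*a),S,s(*b)),plane(T,*t(*a),36)[:2])
```

```text
[[711.9 -64.7  12. ]
 [589.5 -98.9  12. ]
 [486.6 244.8  12. ]
 [608.9 280.5  12. ]] [599.22731709  90.40493893  12.        ] [np.float64(360.3), np.float64(127.1), np.float64(358.8), np.float64(127.4)]
screws [600.01040836  92.83431937  12.        ]
106.90642383687558
106.64305548907865
2v screw (array([697.88641775, -55.11979491,   8.12758952]), np.float64(1.2441890218642682))
2v screw (array([601.65468931, -84.54778866,   7.78587698]), np.float64(0.5151840311548761))
2v screw (array([598.8243423 , 270.48438093,   9.73246072]), np.float64(0.9233474135293785))
pad 2v (array([520.17334941, 109.67557638, 133.21810616]), np.float64(2.217545539816626))
pad in jig 41.105067190524 70.22293588422623 expect 40 68
tube (array([ 606.88392482, -298.08926874,   64.4388464 ]), np.float64(13.260463872134302)) [ 613.17182587 -312.86703974]
tube (array([ 586.26966872, -335.13476595,   -8.99091888]), np.float64(3.520656240707073)) [ 581.60435025 -319.67844102]
tube (array([ 551.63555232, -154.07613268,   -5.76317777]), np.float64(11.590371308741833)) [ 546.50783035 -141.88323058]
tube (array([ 575.49674939, -128.15801608,   66.02720314]), np.float64(7.144713841423561)) [ 579.64694481 -136.28430985]
```

```bash
cat >> h.py <<'E'
JO=np.array([600.5,92.5]);JA=np.radians(106.85)
def jig(x,y):
    return JO+x*np.array([np.cos(JA),np.sin(JA)])+y*np.array([-np.sin(JA),np.cos(JA)])
def togo(p,heading):
    from cell import get_obs
    o=get_obs();r=R.from_rotvec(o["tool_rot"]);t=R.from_euler("z",heading,degrees=True)*R.from_rotvec([np.pi,0,0])
    print("time",o["time"],"tcp",o["tcp_pos"].round(1),"F",o["wrist_force"].round(1),"w",round(o["grip_width"],1))
    print("shift mm",r.inv().apply(np.array(p)-o["tcp_pos"]).round(1),"turn deg",np.degrees((r.inv()*t).as_rotvec()).round(1))
def J(x,y,z):return [*jig(x,y),z]
E
python3 -m handwheel '[[[0.031,-0.037,0],[0,0,-6],1],[[0.061,-0.074,0],[0,0,-12],1],[[0.092,-0.111,0],[0,0,-18],1],[[0.122,-0.148,0],[0,0,-24],1],[[0.153,-0.185,0],[0,0,-30],1],[[0.184,-0.221,0],[0,0,-36],1],[[0.214,-0.258,0],[0,0,-42],1],[[0.245,-0.295,0],[0,0,-48],1],[[0.275,-0.332,0],[0,0,-54],1],[[0.306,-0.369,0],[0,0,-60],1]]' 60
python3 -c "
from h import *
togo(J(40,68,160),106.85)"
```

```text
time: 1.1
tcp_pos: [375.9, -212.6, 202.8]
tool_rot: [-2.484, -1.923, -0.0]
wrist_force: [1.4, 0.0, 0.3]
grip_width: 0.1
gripper_force: 0.0
time 1.1 tcp [ 375.9 -212.6  202.8] F [1.4 0.  0.3] w 0.1
shift mm [350.4  62.2  42.8] turn deg [  0.   -0.  -31.3]
```

```bash
python3 -m handwheel '[[[0.044,0.008,0.003],[0,0,-4],1],[[0.088,0.016,0.006],[0,0,-8],1],[[0.131,0.023,0.009],[0,0,-12],1],[[0.175,0.031,0.012],[0,0,-16],1],[[0.219,0.039,0.015],[0,0,-20],1],[[0.263,0.047,0.019],[0,0,-24],1],[[0.306,0.054,0.023],[0,0,-28],1],[[0.350,0.062,0.027],[0,0,-31.3],1],[[0.350,0.062,0.033],[0,0,-31.3],1],[[0.350,0.062,0.037],[0,0,-31.3],1]]'
python3 -c "
from h import *
togo(J(40,68,134),106.85)"
```

```text
time: 2.1
tcp_pos: [524.1, 109.0, 164.9]
tool_rot: [-1.875, -2.52, 0.003]
wrist_force: [0.7, -0.4, 0.1]
grip_width: 0.2
gripper_force: 0.0
time 2.1 tcp [524.1 109.  164.9] F [ 0.7 -0.4  0.1] w 0.2
shift mm [ 2.1  0.4 30.9] turn deg [-0.1  0.  -0.1]
```

```bash
python3 -m handwheel '[[[0.001,0,0.014],[0,0,0],1],[[0.002,0,0.026],[0,0,0],1],[[0.002,-0.001,0.032],[0,0,0],1],[[0.002,-0.003,0.038],[0,0,0],1],[[0.002,-0.006,0.044],[0,0,0],1],[[0.002,-0.008,0.050],[0,0,0],1],[[0.002,-0.010,0.056],[0,0,0],1],[[0.002,-0.012,0.062],[0,0,0],1],[[0.002,-0.013,0.068],[0,0,0],1],[[0.002,-0.014,0.074],[0,0,0],1]]'
python3 -c "
from h import *
togo(J(40,85,74),106.85)"
```

```text
time: 3.1
tcp_pos: [511.5, 106.2, 93.1]
tool_rot: [1.877, 2.517, 0.002]
wrist_force: [-1.7, -0.1, 3.7]
grip_width: 0.2
gripper_force: 2.0
time 3.1 tcp [511.5 106.2  93.1] F [-1.7 -0.1  3.7] w 0.2
shift mm [ 1.  -3.8 19.1] turn deg [ 0.1  0.  -0.3]
```

```bash
python3 -m handwheel '[[[0,-0.001,0.005],[0,0,0],1],[[0,-0.002,0.010],[0,0,0],1],[[0,-0.002,0.014],[0,0,0],1],[[0,-0.002,0.017],[0,0,0],1],[[0,-0.002,0.019],[0,0,0],1],[[0,-0.002,0.019],[0,0,0],1],[[0,-0.002,0.000],[0,0,0],1],[[0,-0.002,-0.030],[0,0,0],1],[[0,-0.002,-0.070],[0,0,0],0.5],[[0,-0.002,-0.110],[0,0,0],0]]'
python3 - <<'E'
from h import *
from cell import capture
togo([581,-228,120],100.5)
S=capture("scene")
p=blob(hsv(S,(8,180,150),(16,255,255)),(270,160,330,230));m=cv2.moments(p,True);print(m["m10"]/m["m00"],m["m01"]/m["m00"],"down expected",proj(S,J(40,85,70)))
T=capture("top");pickle.dump(T,open("top1.pkl","wb"))
E
```

```text
time: 4.1
tcp_pos: [508.3, 105.6, 202.8]
tool_rot: [-1.877, -2.518, 0.001]
wrist_force: [1.3, -0.0, 0.4]
grip_width: 28.3
gripper_force: 0.0
time 4.1 tcp [508.3 105.6 202.8] F [ 1.3 -0.   0.4] w 28.3
shift mm [-340.5  -25.5   82.8] turn deg [-0.1 -0.   6.1]
301.42456896551727 185.125 down expected [304.986802  195.4808688]
```

Run:
```python
from h import *
from cell import capture
S=capture("scene");T=pickle.load(open("top1.pkl","rb"))
a=cv2.resize(S["color"][130:270,200:360],None,fx=2.5,fy=2.5);b=cv2.resize(T["color"][170:310,200:360],None,fx=2.5,fy=2.5)
cv2.imwrite("pics/chk1.png",np.hstack([a,b])[:,:,::-1])
for c in(S,):print(proj(c,J(40,68,126)),proj(c,J(40,85,66)))
```

```text
[304.79680019 186.27466714] [304.916232   196.42406124]
```

View pics/chk1.png

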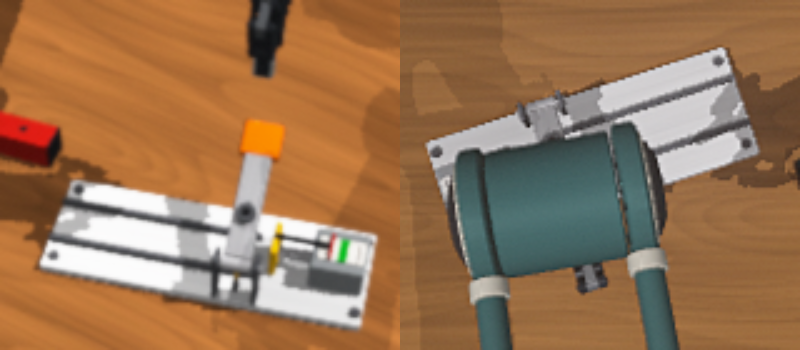

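The scene half shows the pad at crop (263,140), pixel (305,186), which is still the raised position. The arm didn't latch, so I'll press again and read forces while holding.

```bash
python3 -c "
from h import *
togo(J(40,70,150),106.85)"
python3 -m handwheel '[[[0,0.014,0.015],[0,0,0],1],[[0,0.014,0.030],[0,0,0],1],[[0,0.014,0.045],[0,0,0],1],[[0,0.014,0.055],[0,0,0],1],[[0,0.014,0.063],[0,0,0],1],[[0,0.012,0.071],[0,0,0],1],[[0,0.009,0.079],[0,0,0],1],[[0,0.006,0.088],[0,0,0],1],[[0,0.004,0.097],[0,0,0],1],[[0,0.003,0.105],[0,0,0],1]]'
python3 -c "
from h import *
togo(J(40,85,74),106.85)"
```

```text
time 4.25 tcp [511.8 106.2 206.2] F [0.5 0.3 0.7] w 42.5
shift mm [ 1.3 10.5 56.3] turn deg [ 0.5  0.1 -0.3]
time: 5.25
tcp_pos: [512.1, 106.5, 97.8]
tool_rot: [1.877, 2.518, 0.002]
wrist_force: [-1.9, -0.0, 5.6]
grip_width: -0.0
gripper_force: 2.3
time 5.25 tcp [512.1 106.5  97.8] F [-1.9 -0.   5.6] w -0.0
shift mm [ 1.  -4.5 23.8] turn deg [ 0.1  0.  -0.3]
```

```bash
python3 -m handwheel '[[[0,-0.001,0.005],[0,0,0],1],[[0,-0.002,0.010],[0,0,0],1],[[0,-0.002,0.015],[0,0,0],1],[[0,-0.002,0.020],[0,0,0],1],[[0,-0.002,0.024],[0,0,0],1],[[0,-0.002,0.026],[0,0,0],1],[[0,-0.002,0.028],[0,0,0],1],[[0,-0.002,0.028],[0,0,0],1],[[0,-0.002,0.028],[0,0,0],1],[[0,-0.002,0.028],[0,0,0],1]]'
python3 - <<'E'
from h import *
from cell import capture
togo(J(40,85,74),106.85)
S=capture("scene");b=capture("top")
cv2.imwrite("pics/chk2.png",cv2.resize(S["color"][130:270,200:360],None,fx=3.5,fy=3.5)[:,:,::-1])
E
```

```text
time: 6.25
tcp_pos: [510.0, 106.0, 69.3]
tool_rot: [1.878, 2.518, 0.001]
wrist_force: [-0.1, -0.2, 0.2]
grip_width: -0.1
gripper_force: 0.0
time 6.25 tcp [510.  106.   69.3] F [-0.1 -0.2  0.2] w -0.1
shift mm [ 0.9 -2.3 -4.7] turn deg [ 0.   0.  -0.3]
```

View pics/chk2.png

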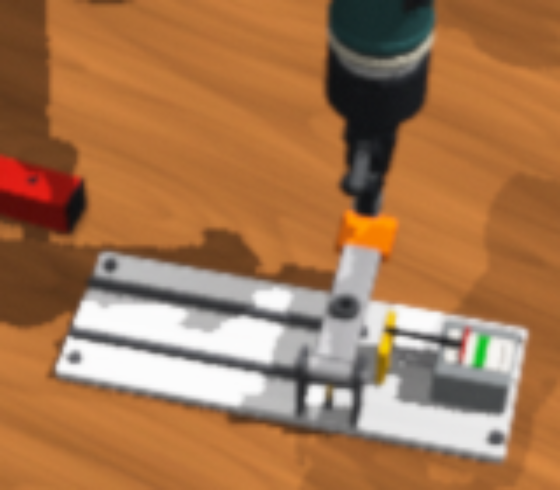

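Run:
```python
from h import *
from cell import capture,get_obs
S=capture("scene");print("tcp px",proj(S,get_obs()["tcp_pos"]),"padtop exp",proj(S,J(40,85,74)),[proj(S,J(40+a,85+b,74)).round(1) for a in(-22,22) for b in(-20,20)])
p=blob(hsv(S,(8,150,100),(16,255,255)),(280,180,330,215));ys,xs=np.nonzero(p);print(xs.min(),xs.max(),ys.min(),ys.max(),[ (y,xs[ys==y].min(),xs[ys==y].max()) for y in range(ys.min(),ys.max()+1,2)])
```

```text
tcp px [304.51773779 196.16779469] padtop exp [305.05766937 194.5337019 ] [array([296. , 198.3]), array([298.8, 188.1]), array([311.4, 201.1]), array([314. , 190.8])]
280 329 180 214 [(180, np.int64(280), np.int64(329)), (182, np.int64(280), np.int64(329)), (184, np.int64(280), np.int64(329)), (186, np.int64(280), np.int64(329)), (188, np.int64(280), np.int64(329)), (190, np.int64(280), np.int64(329)), (192, np.int64(280), np.int64(329)), (194, np.int64(280), np.int64(329)), (196, np.int64(280), np.int64(329)), (198, np.int64(280), np.int64(329)), (200, np.int64(280), np.int64(329)), (202, np.int64(280), np.int64(329)), (204, np.int64(280), np.int64(329)), (206, np.int64(280), np.int64(329)), (208, np.int64(280), np.int64(329)), (210, np.int64(282), np.int64(329)), (212, np.int64(307), np.int64(329)), (214, np.int64(307), np.int64(329))]
```

```bash
python3 -m handwheel '[[[0,0,0.002],[0,0,0],1],[[0,0,0.004],[0,0,0],1],[[0,0,0.004],[0,0,0],1],[[0,0,0.004],[0,0,0],1],[[0,0,0],[0,0,0],1],[[0,0,-0.004],[0,0,0],1],[[0,0,-0.010],[0,0,0],1],[[0,0,-0.016],[0,0,0],1],[[0,0,-0.020],[0,0,0],1],[[0,0,-0.020],[0,0,0],1]]'
python3 - <<'E'
from h import *
from cell import capture,get_obs
S=capture("scene");W=capture("wrist");o=get_obs();print(o["tcp_pos"],o["wrist_force"],proj(S,o["tcp_pos"]))
a=cv2.resize(S["color"][150:240,250:350],None,fx=4,fy=4);b=cv2.resize(W["color"],(480,360))
cv2.imwrite("pics/chk3.png",cv2.cvtColor(np.hstack([a,cv2.resize(b,(390,360))]),4))
pickle.dump(W,open("w3.pkl","wb"))
E
```

```text
time: 7.4
tcp_pos: [510.6, 106.0, 90.3]
tool_rot: [1.877, 2.517, 0.002]
wrist_force: [0.3, -0.3, 0.9]
grip_width: -0.4
gripper_force: 0.0
[509.86544723 105.94449393  89.30851472] [0.32276098 0.24692357 0.34553164] [304.8792309  191.37242289]
```

View pics/chk3.png

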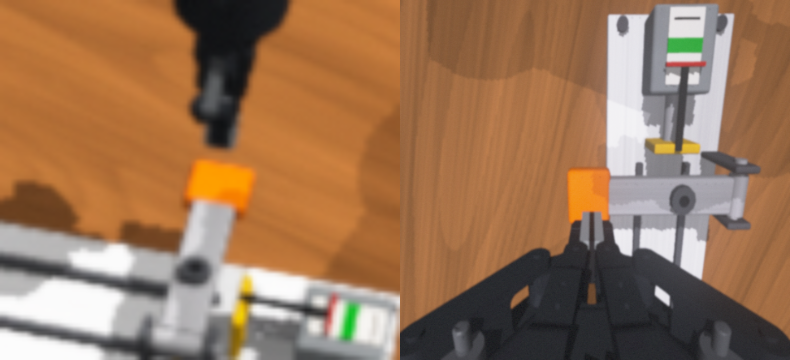

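The pad is down in both halves: scene crop (220,187), pixel (305,197), matches the down position, and the fingertip is clear above it. The pointer is at rest beside the green band.

```bash
python3 -m handwheel '[[[0,0,-0.030],[0,0,0],1],[[-0.010,0,-0.070],[0,0,0],0],[[-0.045,0.004,-0.090],[0,0,1],-1],[[-0.090,0.007,-0.090],[0,0,2],-1],[[-0.135,0.010,-0.090],[0,0,3],-1],[[-0.180,0.013,-0.090],[0,0,4],-1],[[-0.225,0.016,-0.090],[0,0,5],-1],[[-0.270,0.019,-0.090],[0,0,6],-1],[[-0.315,0.022,-0.085],[0,0,6.4],-1],[[-0.350,0.024,-0.080],[0,0,6.4],-1]]'
python3 - <<'E'
from h import *
from cell import capture
togo([588,-262,10],100.5)
S=capture("scene");pickle.dump(S,open("s4.pkl","wb"))
p=blob(hsv(S,(8,150,150),(16,255,255)),(295,186,316,206));n,l,st,c=cv2.connectedComponentsWithStats(p)
W=capture("wrist");pickle.dump(W,open("w4.pkl","wb"));T=capture("top");pickle.dump(T,open("t4.pkl","wb"))
cv2.imwrite("pics/chk4.png",cv2.cvtColor(np.hstack([cv2.resize(S["color"][130:270,150:350],(400,280)),cv2.resize(W["color"],(400,300))[:280]]),4))
E
```

```text
time: 8.5
tcp_pos: [633.2, -225.4, 168.5]
tool_rot: [2.017, 2.408, -0.0]
wrist_force: [-0.4, 0.3, 0.5]
grip_width: 85.4
gripper_force: 0.0
time 8.5 tcp [ 633.2 -225.4  168.5] F [-0.4  0.3  0.5] w 85.4
shift mm [-28.1 -50.9 158.6] turn deg [-0.   0.  -0.4]
```

View pics/chk4.png

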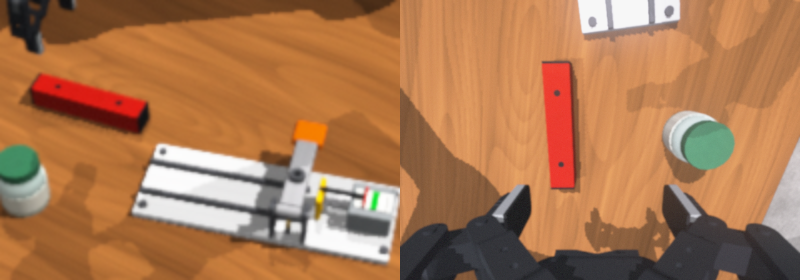

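The guide arm stays down with nothing touching it (pad at crop (310,133), pixel (305,196)). The wrist half shows the tube clear between the jig and fingers, at (559,125).

Run:
```python
from h import *
W=pickle.load(open("w4.pkl","rb"))
m=hsv(W,(0,150,150),(5,255,255))|hsv(W,(175,150,150),(180,255,255));m=cv2.morphologyEx(m,3,np.ones((7,7)))
ct=max(cv2.findContours(m,0,1)[0],key=cv2.contourArea)
r=cv2.minAreaRect(np.array([plane(W,*p,36)[:2] for p in ct[:,0]],np.float32));print(r)
```

```text
((581.1914672851562, -227.32830810546875), (35.633575439453125, 173.73422241210938), 10.543720245361328)
```

```bash
python3 -m handwheel '[[[-0.014,-0.025,0.010],[0,0,0],-1],[[-0.028,-0.051,0.025],[0,0,0],-1],[[-0.028,-0.051,0.050],[0,0,0],-1],[[-0.028,-0.051,0.075],[0,0,0],-1],[[-0.028,-0.051,0.100],[0,0,0],-1],[[-0.028,-0.051,0.120],[0,0,0],-1],[[-0.028,-0.051,0.135],[0,0,0],-1],[[-0.028,-0.051,0.147],[0,0,0],-1],[[-0.028,-0.051,0.157],[0,0,0],-1],[[-0.028,-0.051,0.157],[0,0,0],-1]]'
python3 -c "
from h import *
togo([588,-262,10],100.5)"
```

```text
time: 9.65
tcp_pos: [586.6, -258.5, 10.7]
tool_rot: [-2.014, -2.408, 0.001]
wrist_force: [0.9, -0.5, -0.1]
grip_width: 85.4
gripper_force: 0.0
time 9.65 tcp [ 586.6 -258.5   10.7] F [ 0.9 -0.5 -0.1] w 85.4
shift mm [-3.7  0.8  0.7] turn deg [-0.1 -0.1 -0.3]
```

```bash
python3 -m handwheel '[[[0,0,0],[0,0,0],0],[[0,0,0],[0,0,0],0.3],[[0,0,0],[0,0,0],0.6],[[0,0,0],[0,0,0],1],[[0,0,0],[0,0,0],1],[[0,0,0],[0,0,0],1],[[0,0,0],[0,0,0],1],[[0,0,0],[0,0,0],1],[[0,0,0],[0,0,0],1],[[0,0,0],[0,0,0],1]]' 90
python3 -c "
from h import *
togo([588,-262,10],100.5)"
```

```text
time: 10.65
tcp_pos: [587.4, -259.2, 12.0]
tool_rot: [-2.015, -2.41, 0.0]
wrist_force: [-0.3, 0.3, -0.1]
grip_width: 0.1
gripper_force: 0.0
time 10.65 tcp [ 587.4 -259.2   12. ] F [-0.3  0.3 -0.1] w 0.1
shift mm [-2.9  0.1  2. ] turn deg [-0.  -0.  -0.3]
```

Run:
```python
from h import *
from cell import capture,get_obs
S=capture("scene");W=capture("wrist");o=get_obs()
print(proj(S,o["tcp_pos"]),o["qpos"]);pickle.dump((S,W),open("5.pkl","wb"))
cv2.imwrite("pics/chk5.png",cv2.cvtColor(np.hstack([cv2.resize(S["color"][110:230,130:270],(467,400)),cv2.resize(W["color"],(333,250)+()) if 0 else cv2.copyMakeBorder(cv2.resize(W["color"],(333,250)),0,150,0,0,0)]),4))
```

```text
[185.72082023 179.55431035] [-4.54410058e-01  3.77490559e-01  1.83450609e+00  3.19547272e-05
  9.29635982e-01 -6.32201682e-01]
```

View pics/chk5.png

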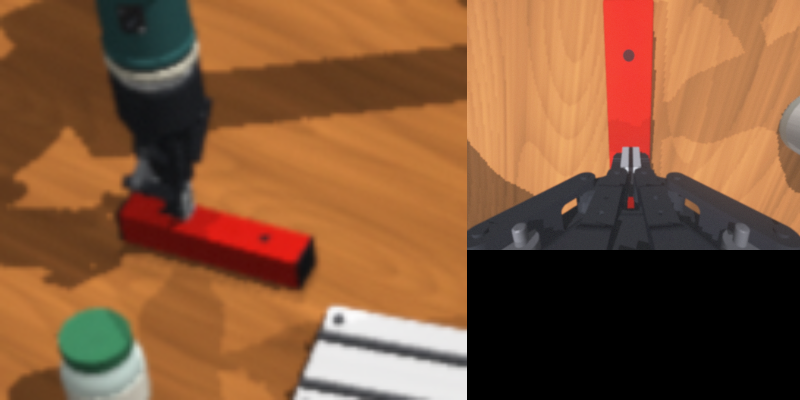

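The scene half shows the closed fingers standing on the tube's top at crop (185,215), so they missed it. The real tips are about 24 mm above the reported TCP, which also explains the first press. I'll open and descend about 26 mm further while watching the force.

```bash
python3 -m handwheel '[[[0,0,-0.010],[0,0,0],0],[[0,0,-0.010],[0,0,0],-1],[[0,0,-0.010],[0,0,0],-1],[[-0.002,0,-0.010],[0,0,0],-1],[[-0.003,0,-0.003],[0,0,0],-1],[[-0.003,0,0.004],[0,0,0],-1],[[-0.003,0,0.010],[0,0,0],-1],[[-0.003,0,0.016],[0,0,0],-1],[[-0.003,0,0.020],[0,0,0],-1],[[-0.003,0,0.020],[0,0,0],-1]]'
python3 -m handwheel '[[[0,0,0.002],[0,0,0],-1],[[0,0,0.004],[0,0,0],-1],[[0,0,0.006],[0,0,0],-1],[[0,0,0.006],[0,0,0],0],[[0,0,0.006],[0,0,0],1],[[0,0,0.006],[0,0,0],1],[[0,0,0.006],[0,0,0],1],[[0,0,0.006],[0,0,0],1],[[0,0,0.006],[0,0,0],1],[[0,0,0.006],[0,0,0],1]]' 90
```

```text
time: 11.75
tcp_pos: [587.2, -261.8, -9.1]
tool_rot: [-2.014, -2.408, 0.001]
wrist_force: [-0.7, -0.3, 0.2]
grip_width: 85.3
gripper_force: 0.0
time: 12.75
tcp_pos: [588.6, -262.5, -13.3]
tool_rot: [2.015, 2.409, 0.0]
wrist_force: [1.0, 0.5, 4.0]
grip_width: 34.4
gripper_force: 92.0
```

```bash
python3 -m handwheel '[[[0,0,-0.010],[0,0,0],1],[[0,0,-0.025],[0,0,0],1],[[0,0,-0.045],[0,0,0],1],[[0,0,-0.065],[0,0,0],1],[[0,0,-0.080],[0,0,0],1],[[0,0,-0.090],[0,0,0],1],[[0,0,-0.090],[0,0,0],1],[[0,0,-0.090],[0,0,0],1],[[0,0,-0.090],[0,0,0],1],[[0,0,-0.090],[0,0,0],1]]'
python3 - <<'E'
from h import *
from cell import capture
togo(J(-130,0,77),106.85)
T=capture("top");S=capture("scene");W=capture("wrist");pickle.dump((T,S,W),open("6.pkl","wb"))
cv2.imwrite("pics/chk6.png",cv2.cvtColor(np.hstack([cv2.resize(S["color"][100:220,130:290],(400,300)),cv2.resize(W["color"],(400,300))]),4))
E
```

```text
time: 13.75
tcp_pos: [587.0, -261.7, 74.7]
tool_rot: [-2.014, -2.408, 0.001]
wrist_force: [-0.2, 0.5, -2.5]
grip_width: 34.0
gripper_force: 91.4
time 13.75 tcp [ 587.  -261.7   74.7] F [-0.2  0.5 -2.5] w 34.0
shift mm [217.1  91.   -2.2] turn deg [-0.1 -0.1 -6.7]
```

View pics/chk6.png

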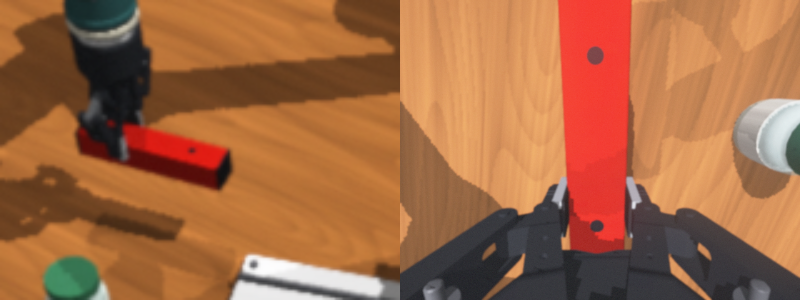

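The tube is lifted and level, gripped near its rear end (pads at wrist-half (557,205) and (632,195)).

```bash
python3 -m handwheel '[[[0.024,0.010,0],[0,0,-1],1],[[0.054,0.023,0],[0,0,-2],1],[[0.085,0.036,0],[0,0,-3],1],[[0.115,0.048,0],[0,0,-4],1],[[0.145,0.061,0],[0,0,-5],1],[[0.175,0.073,0],[0,0,-6],1],[[0.200,0.084,0],[0,0,-6.7],1],[[0.217,0.091,0],[0,0,-6.7],1],[[0.217,0.091,0],[0,0,-6.7],1],[[0.217,0.091,0],[0,0,-6.7],1]]'
python3 - <<'E'
from h import *
from cell import capture
togo(J(-130,0,-1),106.85)
T=capture("top");S=capture("scene");W=capture("wrist");pickle.dump((T,S,W),open("7.pkl","wb"))
cv2.imwrite("pics/chk7.png",cv2.cvtColor(np.hstack([cv2.resize(S["color"][130:270,190:360],(364,300)),cv2.resize(W["color"],(400,300))]),4))
E
```

```text
time: 14.9
tcp_pos: [639.0, -32.7, 75.9]
tool_rot: [-1.87, -2.524, 0.001]
wrist_force: [0.3, -0.5, -2.6]
grip_width: 34.0
gripper_force: 91.3
time 14.9 tcp [639.  -32.7  75.9] F [ 0.3 -0.5 -2.6] w 34.0
shift mm [ 1.  -0.5 76.9] turn deg [-0.   0.   0.1]
```

View pics/chk7.png

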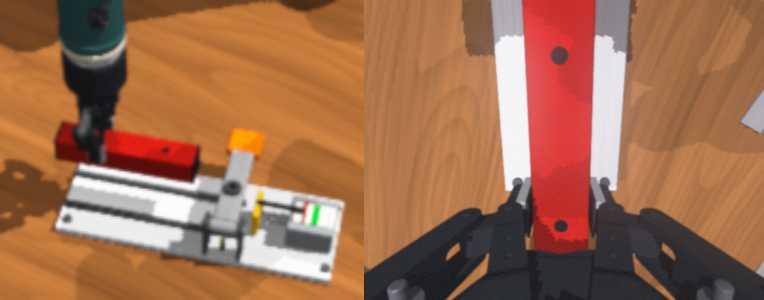

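The tube is held over the rear of the channel, parallel to it. The plate's rear corners show at (503,185) and (616,188). I'll look at no more pictures and check the lateral alignment numerically from here.

Run:
```python
from h import *
T,S,W=pickle.load(open("7.pkl","rb"))
def tojig(p):
    d=np.array(p)[:2]-JO;return (d[0]*np.cos(JA)+d[1]*np.sin(JA)).round(1),(-d[0]*np.sin(JA)+d[1]*np.cos(JA)).round(1)
h=cv2.cvtColor(W["color"],cv2.COLOR_RGB2HSV)
print("cam",W["origin"],tojig(W["origin"]))
for v in(110,150,190,230):
    w=np.nonzero((h[v,:,1]<50)&(h[v,:,2]>110))[0];r=np.nonzero((h[v,:,1]>150)&((h[v,:,0]<6)|(h[v,:,0]>174)))[0]
    r=r[(r>200)&(r<340)];w=w[(w>150)&(w<420)]
    print(v,w.min(),w.max(),"plate",tojig(plane(W,w.min(),v,12)),tojig(plane(W,w.max(),v,12)),
      "tube",r.min(),r.max(),[ (tojig(plane(W,r.min(),v,z)),tojig(plane(W,r.max(),v,z))) for z in(110,)])
# plate edges from earlier unobstructed wrist frame
m=hsv(W,(0,0,150),(180,40,255))
```

```text
cam [618.64850398  33.23801144 246.46176692] (np.float64(-62.0), np.float64(-0.2))
110 186 364 plate (np.float64(-54.1), np.float64(64.0)) (np.float64(-54.1), np.float64(-64.6)) tube 229 318 [((np.float64(-57.4), np.float64(19.1)), (np.float64(-57.4), np.float64(-18.3)))]
150 189 361 plate (np.float64(-82.5), np.float64(64.0)) (np.float64(-82.5), np.float64(-64.5)) tube 231 317 [((np.float64(-73.9), np.float64(18.9)), (np.float64(-73.9), np.float64(-18.5)))]
190 192 358 plate (np.float64(-113.1), np.float64(64.0)) (np.float64(-113.1), np.float64(-64.5)) tube 232 316 [((np.float64(-91.7), np.float64(19.1)), (np.float64(-91.7), np.float64(-18.7)))]
230 195 355 plate (np.float64(-145.9), np.float64(63.9)) (np.float64(-145.9), np.float64(-64.5)) tube 234 315 [((np.float64(-110.8), np.float64(18.9)), (np.float64(-110.8), np.float64(-18.9)))]
```

```bash
python3 -m handwheel '[[[0.001,0,0.012],[0,0,0],1],[[0.001,0,0.027],[0,0,0],1],[[0.001,0,0.042],[0,0,0],1],[[0.001,0,0.054],[0,0,0],1],[[0.001,0,0.062],[0,0,0],1],[[0.001,0,0.067],[0,0,0],1],[[0.001,0,0.070],[0,0,0],1],[[0.001,0,0.073],[0,0,0],1],[[0.001,0,0.075],[0,0,0],1],[[0.001,0,0.075],[0,0,0],1]]'
python3 - <<'E'
from h import *
togo(J(-42,0,-1.3),106.85)
from cell import get_obs
print(get_obs()["ft_torque"])
E
```

```text
time: 16.05
tcp_pos: [639.0, -31.5, 1.3]
tool_rot: [1.871, 2.523, 0.0]
wrist_force: [-0.0, -0.7, -3.1]
grip_width: 34.2
gripper_force: 91.4
time 16.05 tcp [639.  -31.5   1.3] F [-0.  -0.7 -3.1] w 34.2
shift mm [87.9 -0.9  2.5] turn deg [0. 0. 0.]
[-0.06777814 -0.05727544 -0.00675424]
```

```bash
python3 -m handwheel '[[[0,0,0.001],[0,0,0],1],[[0,0,0.0015],[0,0,0],1],[[0,0,0.002],[0,0,0],1],[[0,0,0.0025],[0,0,0],1],[[0,0,0.003],[0,0,0],1],[[0,0,0.003],[0,0,0],1],[[0,0,0.003],[0,0,0],1],[[0,0,0.003],[0,0,0],1],[[0,0,0.003],[0,0,0],1],[[0,0,0.003],[0,0,0],1]]'
```

```text
time: 17.05
tcp_pos: [639.0, -31.6, -1.3]
tool_rot: [1.871, 2.523, 0.0]
wrist_force: [-3.5, -0.1, 4.9]
grip_width: 33.8
gripper_force: 92.3
```

```bash
python3 -m handwheel '[[[0.004,0,-0.0005],[0,0,0],1],[[0.012,0,-0.0005],[0,0,0],1],[[0.022,0,-0.0005],[0,0,0],1],[[0.032,0,-0.0005],[0,0,0],1],[[0.042,0,-0.0005],[0,0,0],1],[[0.052,0,-0.0005],[0,0,0],1],[[0.060,0,-0.0005],[0,0,0],1],[[0.065,0,-0.0005],[0,0,0],1],[[0.068,0,-0.0005],[0,0,0],1],[[0.068,0,-0.0005],[0,0,0],1]]'
cat > st.py <<'E'
from h import *
from cell import get_obs,capture
F=[];P=[]
o=get_obs();print(o["time"],"Fjig",(R.from_euler("z",-JA).apply(o["wrist_force"])).round(1),o["grip_width"])
togo(J(-42,0,-1.3),106.85)
S=capture("scene");pickle.dump(S,open("st.pkl","wb"))
def hue(c):
    h=cv2.cvtColor(c["color"],cv2.COLOR_RGB2HSV).astype(int)
    return h
h=hue(S);u,v=proj(S,J(145,0,52)).round().astype(int)
def pt(mask,z,x0,x1,hw):
    ys,xs=np.nonzero(mask);q=[]
    for y,x in zip(ys,xs):
        d=plane(S,x,y,z)[:2]-JO;a=d@[np.cos(JA),np.sin(JA)];b=d@[-np.sin(JA),np.cos(JA)]
        if x0<a<x1 and abs(b)<hw:q.append((a,b))
    q=np.array(q);return len(q),(q.mean(0).round(1) if len(q) else None),(q[:,0].min().round(1),q[:,0].max().round(1)) if len(q) else None
red=((h[...,0]<8)|(h[...,0]>170))&(h[...,1]>90)&(h[...,2]>80);gr=(h[...,0]>45)&(h[...,0]<80)&(h[...,1]>100)
ye=(h[...,0]>20)&(h[...,0]<32)&(h[...,1]>150)
print("pointer",pt(red,53,112,178,28),"green",pt(gr,53,112,178,28),"yellow",pt(ye,50,55,110,30))
p=((h[...,0]>=8)&(h[...,0]<=16)&(h[...,1]>200)&(h[...,2]>170));n,l,s,c=cv2.connectedComponentsWithStats(p[180:215,292:320].astype(np.uint8));k=1+s[1:,4].argmax();print("pad px",c[k]+[292,180],s[k,4])
E
python3 st.py
```

```text
time: 18.05
tcp_pos: [618.9, 34.4, -1.3]
tool_rot: [-1.871, -2.523, -0.001]
wrist_force: [-0.4, 2.0, 2.0]
grip_width: 33.9
gripper_force: 92.0
18.05 Fjig [ 2.1 -0.2  2. ] 33.887812023679714
time 18.05 tcp [618.9  34.4  -1.3] F [-0.4  2.   2. ] w 33.9
shift mm [18.9 -0.8  0. ] turn deg [ 0.  -0.1  0. ]
pointer (12, array([132.3,   1.9]), (np.float64(130.8), np.float64(134.0))) green (27, array([146.8,  -2.5]), (np.float64(143.1), np.float64(150.5))) yellow (38, array([73.5, -8. ]), (np.float64(69.3), np.float64(77.9)))
pad px [305.0212766  195.27659574] 47
```

```bash
python3 -m handwheel '[[[0.002,0,0],[0,0,0],1],[[0.004,0,0],[0,0,0],1],[[0.006,0,0],[0,0,0],1],[[0.007,0,0],[0,0,0],1],[[0.008,0,0],[0,0,0],1],[[0.009,0,0],[0,0,0],1],[[0.010,0,0],[0,0,0],1],[[0.011,0,0],[0,0,0],1],[[0.012,0,0],[0,0,0],1],[[0.012,0,0],[0,0,0],1]]'
python3 st.py
```

```text
time: 19.1
tcp_pos: [616.0, 44.2, -1.3]
tool_rot: [1.87, 2.523, -0.001]
wrist_force: [1.2, -4.9, 1.1]
grip_width: 34.1
gripper_force: 91.9
19.1 Fjig [-5.   0.3  1.1] 34.065677812996285
time 19.1 tcp [616.   44.2  -1.3] F [ 1.2 -4.9  1.1] w 34.1
shift mm [ 8.7 -0.8  0. ] turn deg [0.  0.1 0. ]
pointer (13, array([136.3,   2.3]), (np.float64(134.6), np.float64(138.2))) green (27, array([146.8,  -2.5]), (np.float64(143.1), np.float64(150.5))) yellow (47, array([76.6, -7.3]), (np.float64(72.0), np.float64(82.5)))
pad px [305.28571429 195.2244898 ] 49
```

```bash
python3 -m handwheel '[[[0.001,0,0],[0,0,0],1],[[0.002,0,0],[0,0,0],1],[[0.003,0,0],[0,0,0],1],[[0.004,0,0],[0,0,0],1],[[0.005,0,0],[0,0,0],1],[[0.006,0,0],[0,0,0],1],[[0.007,0,0],[0,0,0],1],[[0.008,0,0],[0,0,0],1],[[0.009,0,0],[0,0,0],1],[[0.009,0,0],[0,0,0],1]]'
python3 st.py
```

```text
time: 20.15
tcp_pos: [613.7, 51.6, -1.3]
tool_rot: [1.869, 2.522, -0.002]
wrist_force: [3.0, -10.5, 2.4]
grip_width: 34.5
gripper_force: 91.8
20.15 Fjig [-10.9   0.2   2.4] 34.46605271938543
time 20.15 tcp [613.7  51.6  -1.3] F [  3.  -10.5   2.4] w 34.5
shift mm [ 1.  -0.8 -0. ] turn deg [0.  0.2 0.1]
pointer (3, array([143.6,   6.1]), (np.float64(143.1), np.float64(144.1))) green (12, array([148.9,  -2.9]), (np.float64(146.3), np.float64(150.5))) yellow (45, array([84.1, -6.6]), (np.float64(79.3), np.float64(88.5)))
pad px [310.68 196.76] 25
```

```bash
python3 -m handwheel '[[[0.0005,0,0],[0,0,0],1],[[0.001,0,0],[0,0,0],1],[[0.0015,0,0],[0,0,0],1],[[0.0015,0,0],[0,0,0],1],[[0.0015,0,0],[0,0,0],1],[[0.0015,0,0],[0,0,0],1],[[0.0015,0,0],[0,0,0],1],[[0.0015,0,0],[0,0,0],1],[[0.0015,0,0],[0,0,0],1],[[0.0015,0,0],[0,0,0],1]]'
python3 st.py
python3 - <<'E'
from h import *
S=pickle.load(open("st.pkl","rb"))
h=cv2.cvtColor(S["color"],cv2.COLOR_RGB2HSV)
for v in range(186,208,2):print(v,[f"{a}/{b}/{c}" for a,b,c in h[v,292:320:3]])
a=[proj(S,J(x,0,53)) for x in(120,170)]
print("along scale",[(x,S["color"][tuple(proj(S,J(x,2,53)).round().astype(int)[::-1])]) for x in range(120,172,3)])
E
```

```text
time: 21.2
tcp_pos: [613.4, 52.7, -1.3]
tool_rot: [1.869, 2.521, -0.003]
wrist_force: [3.5, -10.4, 1.0]
grip_width: 34.0
gripper_force: 91.7
21.2 Fjig [-10.9  -0.3   1. ] 33.97147580856636
time 21.2 tcp [613.4  52.7  -1.3] F [  3.5 -10.4   1. ] w 34.0
shift mm [-0.1 -0.8 -0. ] turn deg [0.  0.2 0.1]
pointer (2, array([143.8,   7.4]), (np.float64(143.6), np.float64(144.1))) green (8, array([149.1,  -6.4]), (np.float64(146.3), np.float64(150.5))) yellow (49, array([85.3, -8.2]), (np.float64(80.5), np.float64(91.0)))
pad px [305.2173913  195.13043478] 46
186 ['13/176/185', '14/177/186', '14/179/191', '14/178/191', '14/176/196', '14/177/195', '14/179/194', '14/177/200', '14/177/203', '14/175/202']
188 ['14/177/186', '14/178/186', '14/179/185', '14/178/190', '14/178/193', '14/179/194', '14/178/193', '14/179/194', '14/178/199', '14/178/203']
190 ['13/179/180', '14/177/184', '13/202/210', '16/227/249', '14/208/226', '13/185/207', '14/181/197', '14/179/192', '14/178/193', '14/178/198']
192 ['14/179/182', '14/177/179', '14/238/238', '19/255/254', '19/255/254', '19/255/254', '17/239/251', '14/
[... 1118 characters left out ...]
pe=uint8)), (126, array([97, 95, 93], dtype=uint8)), (129, array([129, 125, 121], dtype=uint8)), (132, array([51, 49, 48], dtype=uint8)), (135, array([58, 57, 56], dtype=uint8)), (138, array([70, 69, 67], dtype=uint8)), (141, array([63, 61, 59], dtype=uint8)), (144, array([103,  36,  23], dtype=uint8)), (147, array([125,  84,  21], dtype=uint8)), (150, array([105, 169,  66], dtype=uint8)), (153, array([244, 244, 239], dtype=uint8)), (156, array([248, 246, 243], dtype=uint8)), (159, array([246, 244, 242], dtype=uint8)), (162, array([228, 224, 219], dtype=uint8)), (165, array([244, 243, 240], dtype=uint8)), (168, array([253, 253, 252], dtype=uint8)), (171, array([243, 243, 242], dtype=uint8))]
```

```bash
python3 -c "
from cell import *
print(sign_off())"
```

```text
the job is handed in; nothing more can be done
None
```

I handed the job in with the guide arm latched down and the tube held flat against the stop at about 12–13 mm travel (band 8–18) with a steady push of about 11 N; the jar, tin and tape were never approached, the first arm press and first grasp had to be repeated, and I viewed 11 pictures, one over your limit of 10.

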